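Load the ripening rack and clip the next rack onto it

ROBOT

A 6-joint arm with a two-finger parallel gripper is mounted at the origin on the work surface. World frame = base frame: x ahead of the robot, y to its left, z up, the work surface at z = 0. Lengths are in m, angles in degrees, forces in N, time in s.
With the tool pointing down it reaches from about 0.4 to 0.825 m from the base axis. Payload 7 kg.
Tool frame: the origin (TCP) lies at the centre of the arm's flange, where the gripper is bolted on; the fingertips stand 178 mm ahead of it and the grasp point (between the pads) lies 159 mm ahead of it (tip_reach is the distance from the TCP to the fingertips, in m); z points along the fingers, y is the line along which they close (so a half turn about z gives the same grasp; the last joint's range is limited). The gripper opens to 88 mm and grips with 3 to 60 N. Pads are 19 mm wide; open, the fingers measure 130 mm over their backs; the gripper's body (78 mm by 193 mm) begins 47 mm behind the grasp point.
Start: joints at [88.069, 20.546, 0.682, 0, -70.136, -16.507], TCP at [0.213, 0.64, 0.405] pointing down, gripper open.
Joint ranges: [-176.03, 176.03], [-82.01, 121.73], [-58.28, 71.71], [-173.87, 95.51], [-174.79, -0.11], [-173.66, 173.66]. Speed limits (degrees/s): [136.94, 136.94, 172.46, 180, 180, 180].

INTERFACE

Orientations are given as [roll, pitch, yaw] about the fixed x, y, z axes, in that order (R = Rz(yaw) Ry(pitch) Rx(roll)).
In Python, from plant import * gives the robot as it stands.
- The arm moves only by the shell command python3 -m handwheel 'ROWS'. ROWS is JSON, a list of rows, each a list of 7 numbers: the opening, from -1 (shut) to 1 (fully open), then the shift along the tool's x, y, z as a fraction of full scale, then the turn, a rotation vector about the tool's x, y, z as a fraction of full scale. A call has 1 to 5 rows; each row shifts and turns the commanded pose from where the row before left it, along the tool's axes as they then stand; what a row does not reach is not made up. Full scale, the value 1, is 0.025 m for a shift and 6 degrees for a turn. A row lasts 1/8 s, in which the tool goes at most 62.5 mm and 10.7 degrees, less where a joint would pass 70% of its speed; a pose out of reach is approached as far as the arm can. A call with a number of a shift or a turn outside -1 to 1 is refused whole. A call with a gripper value outside its range is refused whole. The fingers move at their own pace and stop on an object; the grip force is fixed at half the most. Time passes only in rows, so rows that do not move let the fingers close. It gives the time, the measured TCP pose, the force, the opening and the grip force at its end, in the units of the state.
- get_obs(): the state, without advancing time (a new reading comes with each control period).
- snapshot(name): name is "scene" or "top" or "wrist"; returns a dict with "color" (400x640x3 uint8, red, green, blue), "fx", "fy", "cx", "cy" (pixels), "k1" (the pictures are not rectified: a ray, as slopes to the right and down, at radius r is drawn at 1 + k1 r^2 times it, then the intrinsics apply), "R" (3x3) and "t" (3): a world point X has camera coordinates R X + t; the wrist camera has in their place "tool_from_camera" (4x4, takes a point from camera to tool coordinates, whose origin is the TCP and whose axes are the flange's). Camera axes: x right, y down, z forward; pixel columns grow to the right and rows downward; lengths in m; the calibration is good to about 2 mm. A picture is of the moment at which its call begins: read the wrist's pose just before it. There is no depth.
- close_job(): hands the job in; it is judged then, once.
The state is a dict: "clock": time; "joint_pos": joint angles; "qvel": joint speeds; "tau": joint torques, N m; "tool_pos": TCP position; "orientation": TCP orientation; "force": force on the tool from outside, world axes, zero at the start; "moment": the same for the moment, N m; "opening": finger opening in m; "gripper_force": force on a finger pad.
Only numpy, scipy, OpenCV 4.12 (cv2) and the standard library are available. Lean on these libraries where they do the work, as an engineer would, in place of code of your own. Each camera call takes 0.05 s, during which the arm holds its last target. There are 200 camera calls.

TASK

Put the two loose small cheeses from the bench upright into the two empty end wells of the white lower rack, one in each. Then stack the blue upper rack on it: hold it tilted so that its two toes go under the orange-roofed keepers on the near side, lower the far side so that its lugs drop into the far sockets, and press the far edge down until the orange spring clip has snapped over its catch and the rack lies level and fully home. Leave the cheese in the middle well in place and do not disturb the other things on the bench.

Things in the scene. Friction and masses are not known exactly. Their poses are not given: they have to be found in the camera images.
- lower_rack: White lower rack, grey corner posts, fixed. Origin: centre of its underside, on the bench; x points away from the robot (within 0.25 rad), y left, z up. Floor 170 (x) x 214 (y) x 6 mm; three wells 62 x 54 mm in a row along y, ridges 5 mm high (tops z = 11). With the upper rack home, that one's origin is at x = 0, y = 0, z = 40 mm here (play 1.5 mm), axes parallel.
- keeper0 (a point): Near keeper at y = -93 mm of the lower rack: on its ledge (z = 56 mm, x = -86 to -64), at the back wall's inner face, x = -82 mm. Over the ledge an orange roof, x = -86 to -71 mm, 28 mm wide, underside z = 64 mm, top z = 69 mm: a slot 8 mm high, open towards +x, for a toe. Its twin is at y = +93.
- socket0 (a point): Centre of the mouth of the far socket at x = 55, y = -93, z = 56 mm of the lower rack: 17 x 17 mm, 20 mm deep, in the flat top of a 28 mm square post
- socket1 (a point): The same, far socket at y = +93 mm
- clip (a joint): Orange spring clip, 24 mm wide, mid far side of the lower rack (x = 76 to 81, y = 0, top z = 73 mm), hinged at its foot. 0 rad = shut; grows as pushed outward (+x); springs back. Nose reaches in to x = 70.5, flat underside z = 62 mm, slope above. Catch pressed down on the slope (about 8 to 18 N, more than the rack's weight gives): yields 0.04 to 0.1 rad, then snaps back over it to below 0.03.
- well0 (a point): centre of the floor of the end well at y = -58 mm of the lower rack (empty at the start), z = 6 mm
- well1 (a point): centre of the floor of the middle well, y = 0 (already holds a cheese)
- well2 (a point): centre of the floor of the end well at y = +58 mm of the lower rack (empty at the start), z = 6 mm
- upper_rack: Blue upper rack, loose, 0.3 to 0.6 kg, on its feet on the bench. Origin: centre, in the plane of the feet; x (toes at -x, towards the robot), y, z as the lower rack's when stacked. Board 130 (x) x 214 (y) mm, z = 16 to 24 mm, bare strip x = 38 to 63 mm to press on. Two near feet at x = -46, y = -70 and 70 mm, 16 mm tall, hang free when stacked.
- grip (a point): Centre of the upper rack's wooden handle bar, 66 mm above its origin: bar along y, 86 mm long, 16 mm wide (x), z = 59 to 74 mm, on two steel uprights at y = -40 and 40 mm, free on both x sides
- toe0 (a point): Lower edge of the tip of the upper rack's toe at x = -79, y = -93, z = 16 mm of its frame; toes are 18 mm wide, z = 16 to 21 mm, and reach 14 mm out from the near edge; its twin is at y = +93 mm
- lug0 (a point): Foot of the upper rack's round far lug at x = 55, y = -93, z = 0 of its frame: 14 mm in diameter, 16 mm long, coned at the foot
- lug1 (a point): The same, lug at y = +93 mm
- catch (a point): Lower edge of the tip of the upper rack's catch, a tongue 30 mm wide on the far edge: x = 74, y = 0, z = 16 mm of its frame, 5 mm thick; it goes under the clip's nose
- cheese_a: loose small ivory cheese, upright cylinder 50 mm in diameter, 40 mm high, about 80 g, standing on the bench; origin: centre of its underside, z up
- cheese_b: the other loose small cheese, the same
- cheese_mid: the same kind of cheese, already in the middle well: leave it there
- wheel: pale yellow cheese wheel, 130 mm across, 50 mm high; a bystander, leave alone; origin at its underside
- brush: rind brush lying flat; a bystander, leave alone; origin at its underside
- jar: amber glass jar 64 mm across, 85 mm high; a bystander, leave alone; origin at its underside
- bowl: white bowl, 110 mm across, 50 mm high; a bystander, leave alone; origin at its underside
- mug: blue mug, 76 mm across, 85 mm high; a bystander, leave alone; origin at its underside
- spatula: spatula lying flat; a bystander, leave alone; origin at its underside
Not all that is in view belongs to the job. Leave any black or red look-alike of the cheese_mid alone.

How it is judged:
By the outcome, as a careful person would: the job done as asked, in the order asked, and still so for the second after the job is handed in, with the robot touching nothing.
It also fails if it takes over 72 s, if anything falls off the work surface, if the arm or the gripper's body presses on something with over 40 N, if the wrist force passes 120 N, or if a joint passes its speed limit or range.

## Working session

There is one attempt and no reset: what is moved stays moved. The work goes in short steps, Python scripts to look and compute and a shell command to move; the robot and the scene stay as the last step left them, time stands still between calls to the robot, and variables do not carry over. Pictures are saved under pics/ and viewed, at most 10 in all, crops included, and the job is handed in when it is done.

```bash
mkdir -p pics; ls; cat > h.py <<'E'
from plant import *
import numpy as np, cv2
from scipy.spatial.transform import Rotation as Ro
def snap(n,f):
    s=snapshot(n); cv2.imwrite('pics/'+f,cv2.cvtColor(s['color'],cv2.COLOR_RGB2BGR)); return s
E
python3 - <<'E'
from h import *
import pickle
o=get_obs(); print(o)
d={}
for n in ['scene','top','wrist']:
    s=snap(n,n+'0.png'); d[n]=s
    print(n,{k:np.round(v,4).tolist() for k,v in s.items() if k!='color'})
pickle.dump((o,d),open('s0.pkl','wb'))
E
```

```text
pics
{'clock': 0.0, 'joint_pos': array([ 8.80680330e+01,  2.05930119e+01,  6.32146174e-01, -2.05889511e-02,
       -7.01327438e+01, -1.65078687e+01]), 'qvel': array([ 0.04768337,  0.00691644, -0.10077075,  0.06537059, -0.01535899,
        0.0524798 ]), 'tau': array([-9.23747939e-04, -5.82714558e+01,  2.93051273e+01,  6.99724853e+00,
        6.86983185e-03, -1.68769852e-04]), 'tool_pos': array([0.21343557, 0.64016715, 0.40369078]), 'orientation': array([ 1.79904749e+02, -8.04479512e-03, -1.84468418e+01]), 'force': array([-0.3019454 , -0.09281229, -0.09352364]), 'moment': array([ 0.0240869 ,  0.04950319, -0.00305159]), 'gripper_force': 0.0, 'opening': 0.08738811561113305}
scene {'fx': 397.3217, 'fy': 397.3217, 'cx': 322.7722, 'cy': 206.5593, 'k1': -0.0827, 'R': [[0.3973, 0.9177, -0.0078], [0.7688, -0.3375, -0.5432], [-0.5011, 0.2098, -0.8396]], 't': [-0.2294, -0.3906, 1.3714]}
top {'fx': 508.9141, 'fy': 508.9141, 'cx': 317.7589, 'cy': 205.5491, 'k1': -0.1177, 'R': [[-0.0249, -0.9997, 0.0063], [-0.997, 0.0244, -0.0728], [0.0727, -0.0081, -0.9973]], 't': [0.0181, 0.5867, 1.5084]}
wrist {'fx': 300.964, 'fy': 300.964, 'cx': 319.0139, 'cy': 199.4009, 'k1': -0.0407, 'tool_from_camera': [[0.0001, -0.9685, -0.2491, 0.0663], [1.0, 0.0001, 0.0001, -0.0006], [-0.0001, -0.2491, 0.9685, 0.0204], [0.0, 0.0, 0.0, 1.0]]}
```

View pics/top0.png

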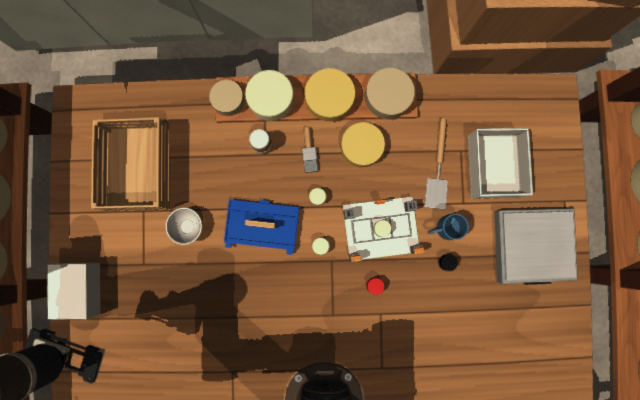

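View pics/scene0.png

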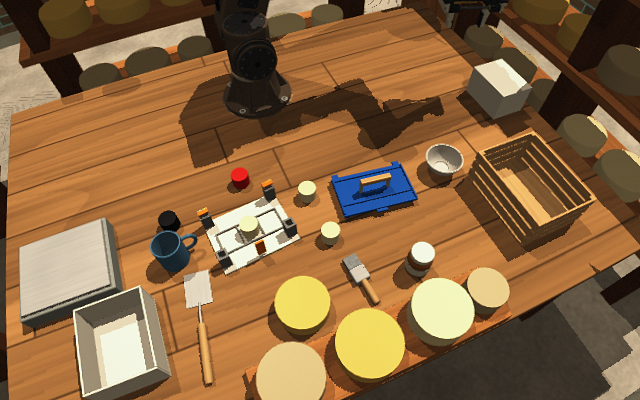

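The top view shows the lower rack around (382,229), the loose cheeses at (317,196) and (320,245), and the upper rack around (262,224). The red (376,286) and black (448,262) pieces are look-alikes. I'll enlarge this area.

```bash
python3 - <<'E'
import cv2
a=cv2.imread('pics/top0.png')[180:280,215:435]
cv2.imwrite('pics/top0c.png',cv2.resize(a,None,fx=3.6,fy=3.6,interpolation=cv2.INTER_CUBIC))
E
```

```text
(no output)
```

View pics/top0c.png

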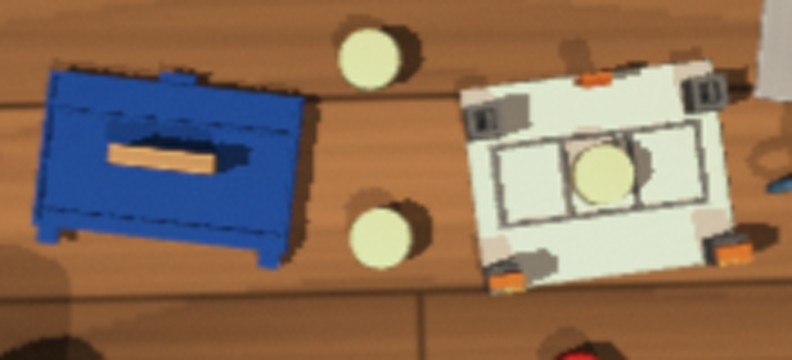

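The enlarged crop (3.6x, offset (215,180)) shows these positions:

- **Lower rack:** sockets at (485,121) and (708,91), clip at (596,79), roofs at (507,282) and (734,254), mid cheese at (603,174).
- **Upper rack:** far corners at (52,70) and (304,97), toe tips at (48,240) and (269,265), bar at (162,158), catch at (178,77).
- **Cheeses:** tops at (370,58) and (380,238).

```bash
cat >> h.py <<'E'
def proj(s,X,o=None):
    X=np.atleast_2d(X)
    if 'R' in s: R,t=np.array(s['R']),np.array(s['t'])
    else:
        T=np.eye(4);T[:3,:3]=Ro.from_euler('xyz',o['orientation'],degrees=True).as_matrix();T[:3,3]=o['tool_pos']
        C=np.linalg.inv(T@np.array(s['tool_from_camera']));R,t=C[:3,:3],C[:3,3]
    c=X@R.T+t; u=c[:,:2]/c[:,2:]; u=u*(1+s['k1']*(u**2).sum(1,keepdims=True))
    return u*[s['fx'],s['fy']]+[s['cx'],s['cy']]
from scipy.optimize import least_squares
def fitpose(s,P,px,x0,o=None,z0=0):
    P=np.array(P)/1000.; px=np.array(px,float)
    def W(q): 
        c,n=np.cos(q[2]),np.sin(q[2]); return np.c_[q[0]+c*P[:,0]-n*P[:,1],q[1]+n*P[:,0]+c*P[:,1],P[:,2]+z0]
    r=least_squares(lambda q:(proj(s,W(q),o)-px).ravel(),x0)
    return r.x, np.round(r.fun.reshape(-1,2),1).tolist()
def fitpt(s,z,px,o=None):
    return least_squares(lambda q:(proj(s,[q[0],q[1],z],o)-px).ravel(),[.55,0]).x
E
python3 - <<'E'
from h import *
import pickle
o,d=pickle.load(open('s0.pkl','rb')); s=d['top']
c=lambda L:np.array(L)/3.6+[215,180]-.36
q,r=fitpose(s,[[55,93,56],[55,-93,56],[77,0,73],[-78.5,93,69],[-78.5,-93,69],[0,0,46]],c([[485,121],[708,91],[596,79],[507,282],[734,254],[603,174]]),[.55,-.1,0])
print('lower',q,np.degrees(q[2]),r)
q,r=fitpose(s,[[65,107,24],[65,-107,24],[-79,93,18],[-79,-93,18],[0,0,74],[74,0,21]],c([[52,70],[304,97],[48,240],[269,265],[162,158],[178,74]]),[.55,.1,0])
print('upper',q,np.degrees(q[2]),r)
for p in [[370,58],[380,238]]: print(fitpt(s,.04,c(p)))
E
```

```text
lower [ 0.51470864 -0.18571249  0.10134267] 5.806507038034891 [[-0.2, -0.2], [0.1, 0.2], [-0.1, -0.3], [-0.1, 0.5], [-0.0, -0.0], [0.3, -0.2]]
upper [ 0.5352637   0.17383952 -0.13345569] -7.646447855529327 [[-0.4, -0.4], [0.2, -0.1], [-0.0, 0.6], [0.0, 0.5], [-0.0, -0.1], [0.3, -0.5]]
[0.61484419 0.00406483]
[ 4.66388648e-01 -4.54797120e-04]
```

```bash
cat >> h.py <<'E'
def rows(pos,yaw,grip,tilt=0,start=None,n=None,rd=3):
    """print rows from the present (or given) pose to TCP pos, tool down with yaw, tilt about tool x"""
    if start is None:
        o=get_obs(); p=np.array(o['tool_pos']); R=Ro.from_euler('xyz',o['orientation'],degrees=True)
    else: p,R=start
    p=np.array(p,float); G=Ro.from_euler('xyz',[180,0,yaw],degrees=True)*Ro.from_rotvec([np.radians(tilt),0,0])
    rv=(R.inv()*G).as_rotvec(degrees=True); d=np.array(pos)-p
    n=n or int(np.ceil(max(np.linalg.norm(d)/.0249,np.abs(rv).max()/5.99)))
    out=[]
    for i in range(n):
        s=R.inv().apply(d/n)/.025; out.append([grip]+np.round(s,rd).tolist()+np.round(rv/n/6,rd).tolist()); R=R*Ro.from_rotvec(rv/n,degrees=True)
    for r in out: print(str(r).replace(' ',''))
    return np.array(pos),G
E
python3 - <<'E'
from h import *
e=rows([.615,.004,.28],-84.2,.5)
print();rows([.615,.004,.187],-84.2,.5,start=e)
E
```

```text
[0.5,0.751,0.615,0.161,0.0,-0.0,0.354]
[0.5,0.773,0.586,0.161,0.0,-0.0,0.354]
[0.5,0.795,0.557,0.161,0.0,-0.0,0.354]
[0.5,0.815,0.528,0.161,0.0,-0.0,0.354]
[0.5,0.834,0.497,0.161,0.0,-0.0,0.354]
[0.5,0.852,0.466,0.161,0.0,-0.0,0.354]
[0.5,0.868,0.434,0.161,0.0,-0.0,0.354]
[0.5,0.884,0.402,0.161,0.0,-0.0,0.354]
[0.5,0.898,0.369,0.16,0.0,-0.0,0.354]
[0.5,0.911,0.335,0.16,0.0,-0.0,0.354]
[0.5,0.923,0.301,0.16,0.0,-0.0,0.354]
[0.5,0.933,0.267,0.16,0.0,-0.0,0.354]
[0.5,0.943,0.232,0.16,0.0,-0.0,0.354]
[0.5,0.95,0.197,0.16,0.0,-0.0,0.354]
[0.5,0.957,0.162,0.16,0.0,-0.0,0.354]
[0.5,0.962,0.126,0.16,0.0,-0.0,0.354]
[0.5,0.966,0.091,0.16,0.0,-0.0,0.354]
[0.5,0.969,0.055,0.16,0.0,-0.0,0.354]
[0.5,0.971,0.019,0.16,0.0,-0.0,0.354]
[0.5,0.971,-0.017,0.16,0.0,-0.0,0.354]
[0.5,0.969,-0.053,0.16,0.0,-0.0,0.354]
[0.5,0.967,-0.089,0.16,0.0,-0.0,0.354]
[0.5,0.963,-0.125,0.16,0.0,-0.0,0.354]
[0.5,0.957,-0.16,0.16,0.0,-0.0,0.354]
[0.5,0.951,-0.195,0.16,0.0,-0.0,0.354]
[0.5,0.943,-0.23,0.16,0.0,-0.0,0.354]
[0.5,0.934,-0.265,0.16,0.0,-0.0,0.354]
[0.5,0.923,-0.3,0.16,0.0,-0.0,0.354]
[0.5,0.912,-0.334,0.16,0.0,-0.0,0.354]
[0.5,0.899,-0.367,0.16,0.0,-0.0,0.354]
[0.5,0.885,-0.4,0.16,0.0,-0.0,0.354]

[0.5,0.0,-0.0,0.93,0.0,0.0,0.0]
[0.5,0.0,-0.0,0.93,0.0,0.0,0.0]
[0.5,0.0,-0.0,0.93,0.0,0.0,0.0]
[0.5,0.0,-0.0,0.93,0.0,0.0,0.0]
```

```bash
python3 -m handwheel '[[0.5,0.75,0.6,0.16,0,0,0.35],[0.5,0.77,0.59,0.16,0,0,0.35],[0.5,0.8,0.56,0.16,0,0,0.35],[0.5,0.82,0.53,0.16,0,0,0.35],[0.5,0.83,0.5,0.16,0,0,0.35]]' && python3 -m handwheel '[[0.5,0.85,0.47,0.16,0,0,0.35],[0.5,0.87,0.43,0.16,0,0,0.35],[0.5,0.88,0.4,0.16,0,0,0.35],[0.5,0.9,0.37,0.16,0,0,0.35],[0.5,0.91,0.33,0.16,0,0,0.35]]' && python3 -m handwheel '[[0.5,0.92,0.3,0.16,0,0,0.35],[0.5,0.93,0.27,0.16,0,0,0.35],[0.5,0.94,0.23,0.16,0,0,0.35],[0.5,0.95,0.2,0.16,0,0,0.35],[0.5,0.96,0.16,0.16,0,0,0.35]]'
```

```text
clock: 0.78
tool_pos: [0.279, 0.5367, 0.3843]
orientation: [180.0, -0.0, -29.0]
force: [0.2, -0.1, 0.1]
opening: 0.0656
gripper_force: 0.0
clock: 1.4
tool_pos: [0.3444, 0.4342, 0.3644]
orientation: [-180.0, 0.0, -39.6]
force: [0.8, 0.1, -0.4]
opening: 0.0658
gripper_force: 0.0
clock: 2.02
tool_pos: [0.4093, 0.3319, 0.3444]
orientation: [-180.0, 0.0, -50.1]
force: [0.6, -0.2, 0.2]
opening: 0.0656
gripper_force: 0.0
```

Tracking is good, so I'll continue.

```bash
python3 -m handwheel '[[0.5,0.96,0.13,0.16,0,0,0.35],[0.5,0.97,0.09,0.16,0,0,0.35],[0.5,0.97,0.05,0.16,0,0,0.35],[0.5,0.97,0.02,0.16,0,0,0.35],[0.5,0.97,-0.02,0.16,0,0,0.36]]' >/dev/null && python3 -m handwheel '[[0.5,0.97,-0.05,0.16,0,0,0.36],[0.5,0.97,-0.09,0.16,0,0,0.36],[0.5,0.96,-0.13,0.16,0,0,0.36],[0.5,0.96,-0.16,0.16,0,0,0.36],[0.5,0.95,-0.2,0.16,0,0,0.36]]' >/dev/null && python3 -m handwheel '[[0.5,0.94,-0.23,0.16,0,0,0.36],[0.5,0.93,-0.27,0.16,0,0,0.36],[0.5,0.92,-0.3,0.16,0,0,0.36],[0.5,0.91,-0.33,0.16,0,0,0.36],[0.5,0.9,-0.37,0.16,0,0,0.36]]' && python3 - <<'E'
from h import *
rows([.615,.004,.25],-84.2,.5)
o=get_obs();s=snap('wrist','w1.png')
E
```

```text
clock: 3.9
tool_pos: [0.6049, 0.0251, 0.2843]
orientation: [180.0, -0.0, -82.2]
force: [0.6, 0.7, 0.5]
opening: 0.066
gripper_force: 0.0
[0.5,0.445,-0.144,0.687,0.0,-0.0,0.163]
[0.5,0.443,-0.151,0.687,0.0,-0.0,0.163]
```

View pics/w1.png

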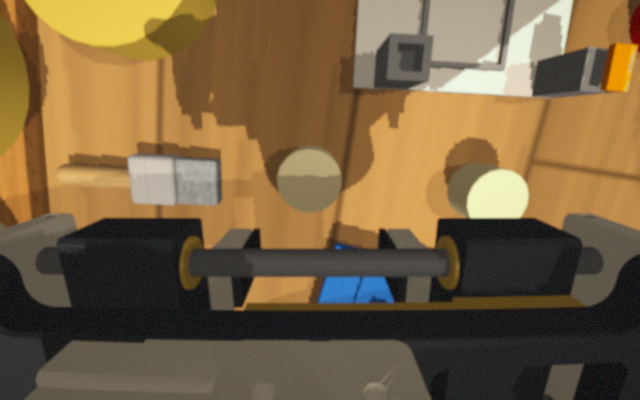

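The wrist view shows the top of cheese a centred at (309,180), cheese b's top at (498,196), and socket1 at (408,57) in the lower rack.

```bash
python3 - <<'E'
from h import *
o=get_obs();s=snapshot('wrist')
for px,z in [([309.5,180],.04),([498,196],.04),([408,57],.056)]: print(fitpt(s,z,px,o))
c,n=np.cos(.1013),np.sin(.1013);print('socket1 by top',.5147+.055*c-.093*n,-.1857+.055*n+.093*c)
E
```

```text
[0.6158506  0.00066752]
[ 0.46948257 -0.0063933 ]
[ 0.56318891 -0.09046411]
socket1 by top 0.560013248887754 -0.08761478462461086
```

```bash
python3 - <<'E'
from h import *
e=rows([.6155,.002,.25],-84.2,.5)
print();rows([.6155,.002,.187],-84.2,.5,start=e)
E
```

```text
[0.5,0.469,-0.147,0.675,0.005,-0.002,0.157]
[0.5,0.467,-0.154,0.675,0.005,-0.002,0.157]

[0.5,0.0,-0.0,0.84,0.0,0.0,0.0]
[0.5,0.0,-0.0,0.84,0.0,0.0,0.0]
[0.5,0.0,-0.0,0.84,0.0,0.0,0.0]
```

```bash
python3 -m handwheel '[[0.5,0.47,-0.15,0.68,0,0,0.16],[0.5,0.47,-0.15,0.68,0,0,0.16],[0.5,0,0,0.84,0,0,0],[0.5,0,0,0.84,0,0,0],[0.5,0,0,0.84,0,0,0]]' && python3 -m handwheel '[[0.5,0,0,0,0,0,0],[-1,0,0,0,0,0,0],[-1,0,0,0,0,0,0],[-1,0,0,0,0,0,0],[-1,0,0,0,0,0,0]]' && python3 -m handwheel '[[-1,0,0,-0.8,0,0,0],[-1,0,0,-1,0,0,0],[-1,0,0,-1,0,0,0]]' && python3 - <<'E'
from h import *
# well0 with shift (+1.2,-2)
e=rows([.5218,-.2454,.27],-84.2,-1)
E
```

```text
clock: 4.62
tool_pos: [0.6147, 0.0039, 0.1857]
orientation: [179.9, -0.0, -84.0]
force: [-0.0, -0.0, -0.2]
opening: 0.0656
gripper_force: 0.0
clock: 5.25
tool_pos: [0.6154, 0.0044, 0.1885]
orientation: [-179.9, 0.0, -84.0]
force: [-0.0, 0.9, 3.4]
opening: 0.0497
gripper_force: 30.0
clock: 5.62
tool_pos: [0.6148, 0.0043, 0.2583]
orientation: [180.0, 0.0, -84.0]
force: [0.6, 0.7, -2.0]
opening: 0.0495
gripper_force: 30.0
[-1,0.868,0.431,-0.042,0.0,0.0,0.003]
[-1,0.868,0.431,-0.042,0.0,0.0,0.003]
[-1,0.868,0.431,-0.042,0.0,0.0,0.003]
[-1,0.868,0.43,-0.042,0.0,0.0,0.003]
[-1,0.868,0.43,-0.043,0.0,0.0,0.003]
[-1,0.869,0.43,-0.043,0.0,0.0,0.003]
[-1,0.869,0.43,-0.043,0.0,0.0,0.003]
[-1,0.869,0.429,-0.043,0.0,0.0,0.003]
[-1,0.869,0.429,-0.043,0.0,0.0,0.003]
[-1,0.869,0.429,-0.043,0.0,0.0,0.003]
[-1,0.869,0.429,-0.043,0.0,0.0,0.003]
```

```bash
python3 -m handwheel '[[-1,0.87,0.43,-0.04,0,0,0],[-1,0.87,0.43,-0.04,0,0,0],[-1,0.87,0.43,-0.04,0,0,0],[-1,0.87,0.43,-0.04,0,0,0],[-1,0.87,0.43,-0.04,0,0,0]]' && python3 -m handwheel '[[-1,0.87,0.43,-0.04,0,0,0],[-1,0.87,0.43,-0.04,0,0,0],[-1,0.87,0.43,-0.04,0,0,0],[-1,0.87,0.43,-0.04,0,0,0],[-1,0.87,0.43,-0.04,0,0,0]]' && python3 -m handwheel '[[-1,0.87,0.43,-0.04,0,0,0],[-1,0,0,0,0,0,0]]' && python3 - <<'E'
from h import *
import pickle
o=get_obs();s=snap('wrist','w2.png');print(o['tool_pos'],o['orientation']);pickle.dump((o,s),open('w2.pkl','wb'))
E
```

```text
clock: 6.25
tool_pos: [0.5721, -0.1113, 0.2623]
orientation: [180.0, -0.0, -84.1]
force: [0.6, 0.1, -0.7]
opening: 0.0495
gripper_force: 30.0
clock: 6.88
tool_pos: [0.5298, -0.2249, 0.2674]
orientation: [180.0, 0.0, -84.1]
force: [0.3, -0.1, -0.7]
opening: 0.0496
gripper_force: 30.0
clock: 7.12
tool_pos: [0.5211, -0.248, 0.2683]
orientation: [180.0, 0.0, -84.2]
force: [1.1, 0.5, -0.1]
opening: 0.0497
gripper_force: 30.0
[ 0.5211159  -0.24796408  0.26834433] [ 1.79956270e+02  9.24940273e-03 -8.41763757e+01]
```

View pics/w2.png

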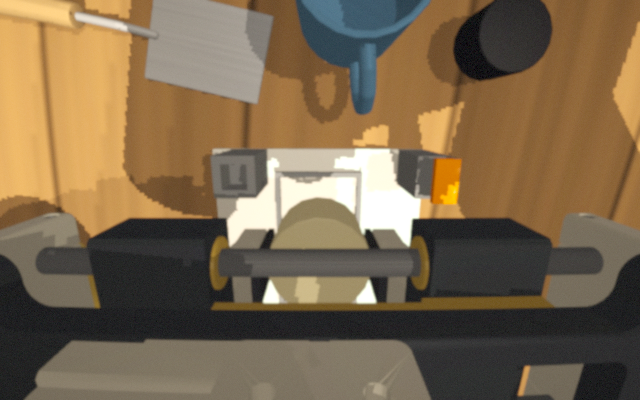

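The wrist view shows the cheese held over well0. Socket0 is at (235,175), the roof of keeper0 at (445,181), the well's outer ridge corners at (277,172) and (361,172), and the far edge of the cheese top at (320,198).

```bash
python3 - <<'E'
from h import *
import pickle
o,s=pickle.load(open('w2.pkl','rb'))
q,r=fitpose(s,[[55,-93,56],[-78.5,-93,69],[31,-85,11],[-31,-85,11]],[[235,175],[445,181],[278,172],[361,172]],[.515,-.186,.1],o)
print(q,np.degrees(q[2]),r)
c,n=np.cos(q[2]),np.sin(q[2])
for y in (-.058,.058): print('well',y,q[0]-n*y,q[1]+c*y)
f=fitpt(s,o['tool_pos'][2]-.147,[320,198],o)
Y=np.radians(o['orientation'][2]);tx=np.array([np.cos(Y),np.sin(Y)])
print('cheese ctr',f-.025*tx, (f-.025*tx-o['tool_pos'][:2])@tx)
E
```

```text
[ 0.51624211 -0.18867562  0.08839935] 5.064909441687203 [[-1.4, -2.1], [2.7, -1.6], [1.7, 2.0], [-3.5, 3.0]]
well -0.058 0.5213625956045076 -0.2464491454596241
well 0.058 0.5111216215504433 -0.13090208816077298
cheese ctr [ 0.52141318 -0.25699862] 0.009018079130811624
```

```bash
python3 - <<'E'
from h import *
import pickle
o,s=pickle.load(open('w2.pkl','rb')); c=s['color'].astype(int)
for col in (312,328): print([int(v) for v in c[160:250:2,col].sum(1)//3])
q,r=fitpose(s,[[55,-93,56],[-78.5,-93,69],[33,-87,11],[-33,-87,11]],[[235,175],[445,181],[278,172],[361,172]],[.515,-.186,.1],o)
print(q,np.degrees(q[2]),r)
cn,n=np.cos(q[2]),np.sin(q[2])
for y in (-.058,.058): print('well',y,q[0]-n*y,q[1]+cn*y)
f=fitpt(s,o['tool_pos'][2]-.187,[320,198],o)
Y=np.radians(o['orientation'][2]);tx=np.array([np.cos(Y),np.sin(Y)])
print('cheese ctr',f-.025*tx, (f-.025*tx-o['tool_pos'][:2])@tx)
E
```

```text
[192, 194, 193, 194, 194, 178, 121, 119, 139, 171, 157, 210, 242, 246, 247, 247, 246, 247, 243, 187, 120, 119, 120, 121, 122, 117, 117, 120, 122, 134, 141, 138, 137, 137, 138, 138, 138, 139, 137, 138, 138, 136, 136, 136, 110]
[194, 195, 194, 193, 194, 185, 131, 118, 155, 238, 247, 246, 246, 247, 246, 247, 247, 247, 244, 195, 122, 120, 119, 117, 119, 119, 121, 122, 120, 130, 140, 138, 138, 138, 137, 137, 138, 136, 137, 139, 138, 137, 137, 137, 112]
[ 0.51595363 -0.18788979  0.09076698] 5.200564985699956 [[-1.3, -0.6], [2.6, -0.6], [-0.8, 0.5], [-0.9, 1.4]]
well -0.058 0.5212108928306995 -0.24565103298730412
well 0.058 0.5106963743760993 -0.13012854642443678
cheese ctr [ 0.52022138 -0.24697636] -0.001073386307055828
```

```bash
python3 -m handwheel '[[-1,-0.05,-0.03,0.8,0,0,0],[-1,0,0,0.8,0,0,0],[-1,0,0,0.8,0,0,0],[-1,0,0,0.5,0,0,0],[-1,0,0,0,0,0,0]]' && python3 -m handwheel '[[-1,0,0,0.1,0,0,0],[-1,0,0,0,0,0,0]]'
```

```text
clock: 7.8
tool_pos: [0.523, -0.2444, 0.1956]
orientation: [179.9, 0.0, -84.0]
force: [0.7, 0.5, -1.1]
opening: 0.0493
gripper_force: 30.0
clock: 8.05
tool_pos: [0.5232, -0.2446, 0.1942]
orientation: [-179.9, -0.0, -84.0]
force: [0.4, 0.8, 0.6]
opening: 0.0494
gripper_force: 30.0
```

```bash
python3 -m handwheel '[[0.4,0,0,0,0,0,0],[0.4,0,0,0,0,0,0],[0.4,0,0,-0.5,0,0,0],[0.4,0,0,-1,0,0,0],[0.4,0,0,-1,0,0,0]]' && python3 - <<'E'
from h import *
e=rows([.468,-.004,.27],-84.2,.5)
print();rows([.468,-.004,.187],-84.2,.5,start=e)
E
```

```text
clock: 8.68
tool_pos: [0.523, -0.2447, 0.2577]
orientation: [-180.0, -0.0, -84.0]
force: [0.6, -0.1, -0.4]
opening: 0.0613
gripper_force: 0.0
[0.5,-0.98,0.118,-0.05,-0.0,-0.0,0.003]
[0.5,-0.98,0.119,-0.05,-0.0,-0.0,0.003]
[0.5,-0.98,0.119,-0.05,-0.0,-0.0,0.003]
[0.5,-0.98,0.119,-0.05,-0.0,-0.0,0.003]
[0.5,-0.98,0.12,-0.05,-0.0,-0.0,0.003]
[0.5,-0.98,0.12,-0.049,-0.0,-0.0,0.003]
[0.5,-0.98,0.12,-0.049,-0.0,-0.0,0.003]
[0.5,-0.98,0.121,-0.049,-0.0,-0.0,0.003]
[0.5,-0.98,0.121,-0.049,-0.0,-0.0,0.003]
[0.5,-0.98,0.121,-0.049,-0.0,-0.0,0.003]

[0.5,0.0,-0.0,0.83,0.0,0.0,0.0]
[0.5,0.0,-0.0,0.83,0.0,0.0,0.0]
[0.5,0.0,-0.0,0.83,0.0,0.0,0.0]
[0.5,0.0,-0.0,0.83,0.0,0.0,0.0]
```

```bash
python3 -m handwheel '[[0.5,-0.98,0.12,-0.3,0,0,0],[0.5,-0.98,0.12,-0.2,0,0,0],[0.5,-0.98,0.12,0,0,0,0],[0.5,-0.98,0.12,0,0,0,0],[0.5,-0.98,0.12,0,0,0,0]]' >/dev/null&& python3 -m handwheel '[[0.5,-0.98,0.12,0,0,0,0],[0.5,-0.98,0.12,0,0,0,0],[0.5,-0.98,0.12,0,0,0,0],[0.5,-0.98,0.12,0,0,0,0],[0.5,-0.98,0.12,0,0,0,0]]' && python3 -m handwheel '[[0.5,0,0,0.83,0,0,0],[0.5,0,0,0,0,0,0]]' && python3 - <<'E'
from h import *
o=get_obs();s=snap('wrist','w3.png');c=s['color'].astype(int)
m=cv2.inRange(cv2.cvtColor(s['color'],cv2.COLOR_RGB2HSV),(20,20,60),(40,160,255))
m[210:]=0
n,l,st,ce=cv2.connectedComponentsWithStats(m)
for i in range(1,n):
    if st[i,4]>300: print(st[i],ce[i])
E
```

```text
clock: 9.93
tool_pos: [0.4675, -0.0033, 0.2697]
orientation: [-179.9, 0.0, -84.0]
force: [0.5, -0.6, 0.0]
opening: 0.0657
gripper_force: 0.0
clock: 10.18
tool_pos: [0.4671, -0.004, 0.2478]
orientation: [179.9, -0.0, -84.0]
force: [-0.2, -0.1, 0.2]
opening: 0.0657
gripper_force: 0.0
[ 148    0   92  102 3462] [195.91565569  39.68024263]
[306   6  41  37 415] [327.15903614  23.33253012]
[328  21  38  68 425] [346.17882353  55.53882353]
[136  46  43  56 497] [154.90140845  75.3501006 ]
[337  51  59  52 502] [365.77290837  76.28685259]
[263  61  40  42 423] [281.17966903  85.44680851]
[ 286  183   64   27 1242] [317.96215781 198.36070853]
```

View pics/w3.png

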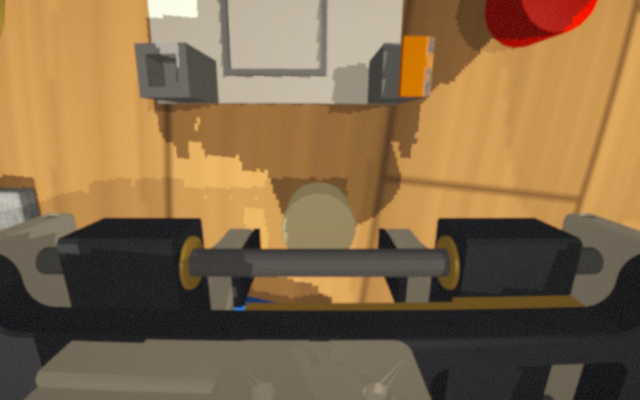

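Cheese b sits between the fingers, with its front bottom rim at (320,182). Socket1 is at (163,70), the roof of keeper1 at (416,67), and the well2 ridge corners at (225,73) and (326,73).

```bash
python3 - <<'E'
from h import *
o=get_obs();s=snapshot('wrist')
f=fitpt(s,0,[320,182],o)
Y=np.radians(o['orientation'][2]);tx=np.array([np.cos(Y),np.sin(Y)])
print('cheese ctr',f-.025*tx)
q,r=fitpose(s,[[55,93,56],[-78.5,93,69],[33,87,11],[-33,87,11]],[[163,70],[416,67],[225,73],[326,73]],[.515,-.186,.1],o)
print(q,np.degrees(q[2]),r)
E
```

```text
cheese ctr [ 0.46622258 -0.00048079]
[ 0.51584609 -0.18624901  0.09756232] 5.589909183345509 [[-0.7, 0.8], [1.2, 0.6], [1.5, -1.0], [-2.2, -0.7]]
```

```bash
python3 -m handwheel '[[0.5,-0.12,0,0.8,0,0,0],[0.5,0,0,0.8,0,0,0],[0.5,0,0,0.8,0,0,0],[0.5,0,0,0,0,0,0],[-1,0,0,0,0,0,0]]' && python3 -m handwheel '[[-1,0,0,0,0,0,0],[-1,0,0,0,0,0,0],[-1,0,0,0,0,0,0],[-1,0,0,-1,0,0,0],[-1,0,0,-1,0,0,0]]' && python3 -m handwheel '[[-1,0,0,-1,0,0,0],[-1,0,0,-0.3,0,0,0]]' && python3 - <<'E'
from h import *
e=rows([.5096,-.1288,.27],-84.2,-1)
E
```

```text
clock: 10.9
tool_pos: [0.4679, -0.0011, 0.1889]
orientation: [-179.9, 0.0, -84.0]
force: [1.1, -0.6, 0.2]
opening: 0.0604
gripper_force: 0.0
clock: 11.52
tool_pos: [0.4672, -0.0011, 0.2386]
orientation: [180.0, -0.0, -84.0]
force: [0.0, 0.5, -1.4]
opening: 0.0498
gripper_force: 30.0
clock: 11.78
tool_pos: [0.4676, -0.0009, 0.272]
orientation: [-179.8, 0.1, -84.0]
force: [0.5, 0.7, -2.1]
opening: 0.0493
gripper_force: 30.0
[-1,0.877,-0.189,0.013,-0.005,0.001,0.005]
[-1,0.877,-0.19,0.013,-0.005,0.001,0.005]
[-1,0.877,-0.19,0.013,-0.005,0.001,0.005]
[-1,0.877,-0.191,0.013,-0.005,0.001,0.005]
[-1,0.877,-0.191,0.013,-0.005,0.001,0.005]
[-1,0.877,-0.192,0.013,-0.005,0.001,0.005]
```

```bash
python3 -m handwheel '[[-1,0.88,-0.19,0,0,0,0],[-1,0.88,-0.19,0,0,0,0],[-1,0.88,-0.19,0,0,0,0],[-1,0.88,-0.19,0,0,0,0],[-1,0.88,-0.19,0,0,0,0]]' && python3 -m handwheel '[[-1,0.88,-0.19,0,0,0,0],[-1,0,0,0.5,0,0,0],[-1,0,0,0,0,0,0]]' && python3 - <<'E'
from h import *
import pickle
o=get_obs();s=snapshot('wrist');pickle.dump((o,s),open('w4.pkl','wb'));print(o['tool_pos'])
c=s['color'].astype(int)
for col in (312,328): print([int(v) for v in c[180:250:2,col].sum(1)//3])
cv2.imwrite('pics/w4.png',cv2.resize(s['color'][100:300,200:460,::-1],None,fx=3,fy=3))
E
```

```text
clock: 12.4
tool_pos: [0.5023, -0.1087, 0.2696]
orientation: [179.9, 0.0, -84.0]
force: [-0.1, 1.0, -0.8]
opening: 0.0498
gripper_force: 30.0
clock: 12.78
tool_pos: [0.5084, -0.1293, 0.2562]
orientation: [179.8, 0.0, -84.1]
force: [-0.0, 0.5, -1.0]
opening: 0.0496
gripper_force: 30.0
[ 0.50844615 -0.12930498  0.25617268]
[130, 124, 128, 128, 130, 128, 128, 150, 204, 147, 105, 101, 101, 102, 98, 101, 99, 102, 104, 117, 119, 120, 120, 117, 116, 119, 121, 117, 118, 116, 118, 120, 116, 120, 108]
[128, 128, 139, 186, 208, 227, 228, 227, 223, 164, 103, 101, 103, 102, 102, 101, 100, 98, 104, 111, 122, 118, 115, 119, 118, 120, 116, 116, 119, 115, 119, 116, 117, 114, 92]
```

View pics/w4.png

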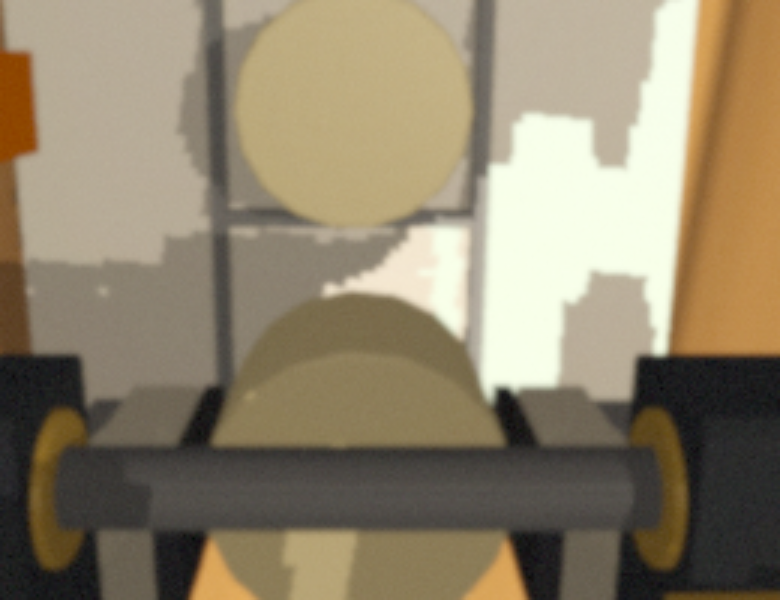

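```bash
python3 - <<'E'
from h import *
import pickle
o,s=pickle.load(open('w4.pkl','rb'))
Y=np.radians(o['orientation'][2]);t=np.array([np.cos(Y),np.sin(Y)]);u=np.array([-t[1],t[0]])
P=lambda px,z:fitpt(s,z,px,o)
z=o['tool_pos'][2]-.187
c=P([319.5,198],z)-.025*t; w=(P([276,172.3],.011)+P([357,172.3],.011))/2+.029*t*-1
print('cheese',c,'well',w,'tool shift x,-y(mm)',1000*(w-c)@t,1000*(w-c)@u)
E
```

```text
cheese [ 0.50735576 -0.12828769] well [ 0.50944872 -0.12938577] tool shift x,-y(mm) 1.308467554496264 1.9682895442426078
```

```bash
python3 -m handwheel '[[-1,0.04,-0.06,0.8,0,0,0],[-1,0,0,0.8,0,0,0],[-1,0,0,0.6,0,0,0],[-1,0,0,0.2,0,0,0],[-1,0,0,0,0,0,0]]'; python3 -m handwheel '[[-1,0,0,0,0,0,0]]'
```

```text
clock: 13.45
tool_pos: [0.5111, -0.13, 0.1979]
orientation: [180.0, -0.0, -84.0]
force: [-0.2, -0.7, -1.0]
opening: 0.0496
gripper_force: 30.0
clock: 13.58
tool_pos: [0.5113, -0.1302, 0.1985]
orientation: [-179.9, -0.0, -84.0]
force: [0.5, -0.5, -0.5]
opening: 0.0493
gripper_force: 30.0
```

```bash
python3 -m handwheel '[[-1,0,0,0.16,0,0,0],[-1,0,0,0,0,0,0]]'; python3 -m handwheel '[[0.4,0,0,0,0,0,0],[0.4,0,0,0,0,0,0],[0.4,0,0,-0.5,0,0,0],[0.4,0,0,-1,0,0,0],[0.4,0,0,-1,0,0,0]]' && python3 - <<'E'
from h import *
# above upper rack bar: grip at z .066 -> TCP .225 ; offset (+.5,-.5mm)
e=rows([.5358,.1733,.30],-97.65,.0)
print();rows([.5358,.1733,.227],-97.65,0,start=e)
E
```

```text
clock: 13.82
tool_pos: [0.5115, -0.1302, 0.1948]
orientation: [-179.9, -0.0, -84.0]
force: [-0.9, 0.7, 5.6]
opening: 0.0496
gripper_force: 30.0
clock: 14.45
tool_pos: [0.511, -0.1303, 0.2577]
orientation: [180.0, -0.0, -84.0]
force: [0.7, -0.6, 0.3]
opening: 0.0614
gripper_force: 0.0
[0.0,-0.921,-0.173,-0.13,0.0,-0.0,0.175]
[0.0,-0.924,-0.156,-0.13,0.0,-0.0,0.175]
[0.0,-0.927,-0.139,-0.13,0.0,-0.0,0.175]
[0.0,-0.929,-0.122,-0.13,0.0,-0.0,0.175]
[0.0,-0.931,-0.105,-0.13,0.0,-0.0,0.175]
[0.0,-0.933,-0.088,-0.13,0.0,-0.0,0.175]
[0.0,-0.934,-0.071,-0.13,0.0,-0.0,0.175]
[0.0,-0.936,-0.054,-0.13,0.0,-0.0,0.175]
[0.0,-0.936,-0.037,-0.13,0.0,-0.0,0.175]
[0.0,-0.937,-0.02,-0.13,0.0,-0.0,0.175]
[0.0,-0.937,-0.003,-0.13,0.0,-0.0,0.175]
[0.0,-0.937,0.014,-0.13,0.0,-0.0,0.175]
[0.0,-0.937,0.032,-0.13,0.0,-0.0,0.175]

[0,0.0,-0.0,0.973,0.0,0.0,0.0]
[0,0.0,-0.0,0.973,0.0,0.0,0.0]
[0,0.0,-0.0,0.973,0.0,0.0,0.0]
```

```bash
python3 -m handwheel '[[0,-0.92,-0.17,-0.25,0,0,0.18],[0,-0.92,-0.16,-0.25,0,0,0.18],[0,-0.93,-0.14,-0.25,0,0,0.18],[0,-0.93,-0.12,-0.15,0,0,0.18],[0,-0.93,-0.1,-0.1,0,0,0.18]]' >/dev/null; python3 -m handwheel '[[0,-0.93,-0.09,-0.1,0,0,0.18],[0,-0.93,-0.07,-0.1,0,0,0.18],[0,-0.94,-0.05,-0.1,0,0,0.18],[0,-0.94,-0.04,-0.1,0,0,0.17],[0,-0.94,-0.02,-0.1,0,0,0.17]]' >/dev/null; python3 -m handwheel '[[0,-0.94,0,-0.1,0,0,0.17],[0,-0.94,0.01,-0.1,0,0,0.17],[0,-0.94,0.03,-0.1,0,0,0.17],[0,0,0,0,0,0,0]]'
python3 - <<'E'
from h import *
import pickle
o=get_obs();s=snapshot('wrist');t=snapshot('top')
pickle.dump((o,s,t),open('w5.pkl','wb'))
a=cv2.resize(t['color'][180:270,330:430,::-1],None,fx=3,fy=3)
b=s['color'][:,:,::-1]
im=np.zeros((400,640+160,3),np.uint8);im=cv2.copyMakeBorder(b,0,200,0,160,cv2.BORDER_CONSTANT);im[320:320+270,490:790]=a
cv2.imwrite('pics/w5.png',im)
E
```

```text
clock: 16.2
tool_pos: [0.5367, 0.1747, 0.3023]
orientation: [-179.9, 0.0, -97.7]
force: [-0.6, -0.2, 0.3]
opening: 0.044
gripper_force: 0.0
```

View pics/w5.png

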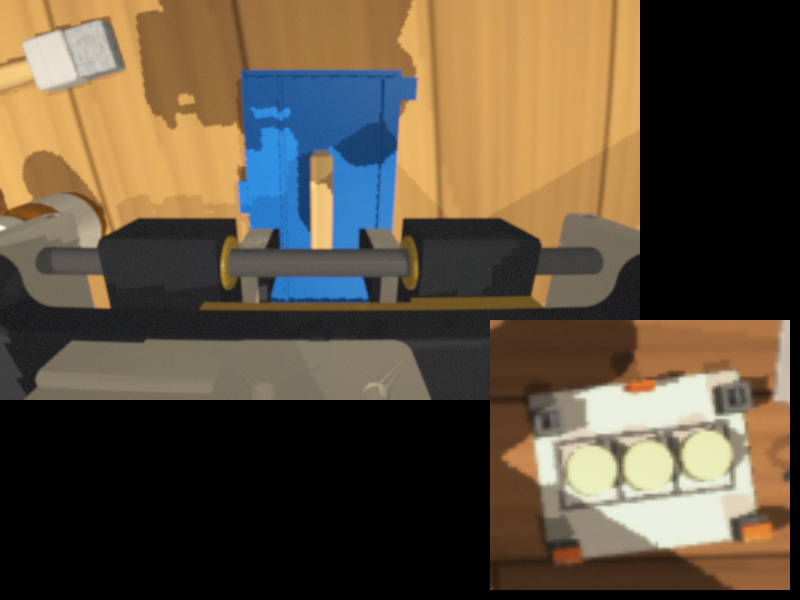

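Both cheeses stand in their wells. The bar end (321,152) is centred between the fingers. The board's right-hand corners are at (242,72) and (401,73), and toe0's tip at (417,89).

```bash
python3 - <<'E'
from h import *
import pickle
o,s,t=pickle.load(open('w5.pkl','rb'))
q,r=fitpose(s,[[0,-43,74],[65,-107,24],[-65,-107,24],[-79,-93,18]],[[321,152],[242,72],[401,73],[417,89]],[.535,.174,-.13],o)
print(q,np.degrees(q[2]),r)
c=np.array(t['color'])
E
```

```text
[ 0.53511138  0.17491484 -0.13815226] -7.915541206691626 [[0.6, 4.3], [-1.2, -2.5], [1.4, -2.7], [-0.9, 0.5]]
```

```bash
python3 -m handwheel '[[0,0,0.05,1,0,0,0],[0,0,0,1,0,0,0],[0,0,0,1,0,0,0],[0,0,0,0,0,0,0],[-1,0,0,0,0,0,0]]'; python3 -m handwheel '[[-1,0,0,0,0,0,0],[-1,0,0,0,0,0,0],[-1,0,0,0,0,0,0]]'; python3 -m handwheel '[[-1,0,0,-0.3,0,0,0],[-1,0,0,-0.7,0,0,0],[-1,0,0,-1,0,0,0],[-1,0,0,-1,0,0,0],[-1,0,0,-1,0,0,0]]'
```

```text
clock: 16.92
tool_pos: [0.5356, 0.1734, 0.2274]
orientation: [-180.0, 0.0, -97.8]
force: [-0.6, -0.7, -0.2]
opening: 0.0385
gripper_force: 0.0
clock: 17.3
tool_pos: [0.5354, 0.1738, 0.2271]
orientation: [-180.0, 0.0, -97.7]
force: [-1.1, 0.1, 4.9]
opening: 0.0157
gripper_force: 30.0
clock: 17.92
tool_pos: [0.5348, 0.1735, 0.3268]
orientation: [179.9, -0.0, -97.8]
force: [0.9, 0.4, -5.0]
opening: 0.0157
gripper_force: 30.0
```

```bash
cat >> h.py <<'E'
LOW=[.5153,-.1865,5.7]
def toe(xt,zt,tilt,yl=0,low=LOW,h=.2271):
    """TCP world position that puts the toes' lower tip at xt,zt (mm, lower-rack frame) at a tilt (deg)"""
    a=np.radians(tilt);c,s=np.cos(a),np.sin(a)
    f=lambda x,z:np.array([c*x-s*z,s*x+c*z])
    v=np.array([xt,zt])/1000-f(-.079,.016)+f(0,h)
    p=Ro.from_euler('z',low[2],degrees=True).apply([v[0],yl/1000,0])
    return np.array([low[0]+p[0],low[1]+p[1],v[1]])
E
python3 - <<'E'
from h import *
e=rows(toe(-62,95,9),-84.3,-1,tilt=9)
print(e[0]); e=rows(toe(-62,75,9),-84.3,-1,tilt=9,start=e);print(e[0])
E
```

```text
[-1,0.969,-0.034,0.03,0.1,-0.012,-0.149]
[-1,0.969,-0.019,0.029,0.1,-0.012,-0.149]
[-1,0.969,-0.003,0.028,0.1,-0.012,-0.149]
[-1,0.969,0.012,0.026,0.1,-0.012,-0.149]
[-1,0.969,0.027,0.025,0.1,-0.012,-0.149]
[-1,0.968,0.043,0.023,0.1,-0.012,-0.149]
[-1,0.968,0.058,0.022,0.1,-0.012,-0.149]
[-1,0.967,0.074,0.02,0.1,-0.012,-0.149]
[-1,0.965,0.089,0.018,0.1,-0.012,-0.149]
[-1,0.964,0.104,0.015,0.1,-0.012,-0.149]
[-1,0.962,0.119,0.013,0.1,-0.012,-0.149]
[-1,0.96,0.135,0.01,0.1,-0.012,-0.149]
[-1,0.958,0.15,0.008,0.1,-0.012,-0.149]
[-1,0.956,0.165,0.005,0.1,-0.012,-0.149]
[-1,0.953,0.18,0.002,0.1,-0.012,-0.149]
[ 0.4983881  -0.18818803  0.31585933]
[-1,0.0,0.125,0.79,0.0,0.0,0.0]
[ 0.4983881  -0.18818803  0.29585933]
```

```bash
python3 -m handwheel '[[-1,0.97,-0.03,0.03,0.1,0,-0.15],[-1,0.97,-0.02,0.03,0.1,0,-0.15],[-1,0.97,0,0.03,0.1,0,-0.15],[-1,0.97,0.01,0.03,0.1,0,-0.15],[-1,0.97,0.03,0.02,0.1,0,-0.15]]' ; python3 -m handwheel '[[-1,0.97,0.04,0.02,0.1,0,-0.15],[-1,0.97,0.06,0.02,0.1,0,-0.15],[-1,0.97,0.07,0.02,0.1,0,-0.15],[-1,0.97,0.09,0.02,0.1,0,-0.15],[-1,0.96,0.1,0.02,0.1,0,-0.15]]'; python3 -m handwheel '[[-1,0.96,0.12,0.01,0.1,0,-0.15],[-1,0.96,0.13,0.01,0.1,0,-0.15],[-1,0.96,0.15,0.01,0.1,0,-0.15],[-1,0.95,0.16,0,0.1,0,-0.15],[-1,0.8,0.18,0,0.1,0,-0.15]]'
python3 - <<'E'
from h import *
import pickle
rows(toe(-62,75,9),-84.3,-1,tilt=9)
o=get_obs();s=snapshot('wrist');t=snapshot('top');c=snapshot('scene')
pickle.dump((o,s,t,c),open('w6.pkl','wb'))
im=cv2.copyMakeBorder(s['color'][:,:,::-1],0,200,0,160,cv2.BORDER_CONSTANT)
im[330:600,500:800]=cv2.resize(t['color'][180:270,330:430,::-1],None,fx=3,fy=3)
im[330:600,50:450]=cv2.resize(c['color'][150:285,160:360,::-1],None,fx=2,fy=2)
cv2.imwrite('pics/w6.png',im)
E
```

```text
clock: 18.55
tool_pos: [0.5223, 0.0521, 0.3225]
orientation: [-177.1, -0.1, -93.2]
force: [-0.1, -0.6, -5.1]
opening: 0.0157
gripper_force: 30.0
clock: 19.18
tool_pos: [0.5103, -0.0686, 0.3198]
orientation: [-174.1, -0.5, -88.8]
force: [-0.6, 0.2, -4.6]
opening: 0.0154
gripper_force: 30.0
clock: 19.8
tool_pos: [0.498, -0.1851, 0.318]
orientation: [-171.2, -1.0, -84.3]
force: [0.3, -0.4, -4.7]
opening: 0.0158
gripper_force: 30.0
[-1,0.107,0.133,0.879,0.029,-0.169,0.025]
```

View pics/w6.png

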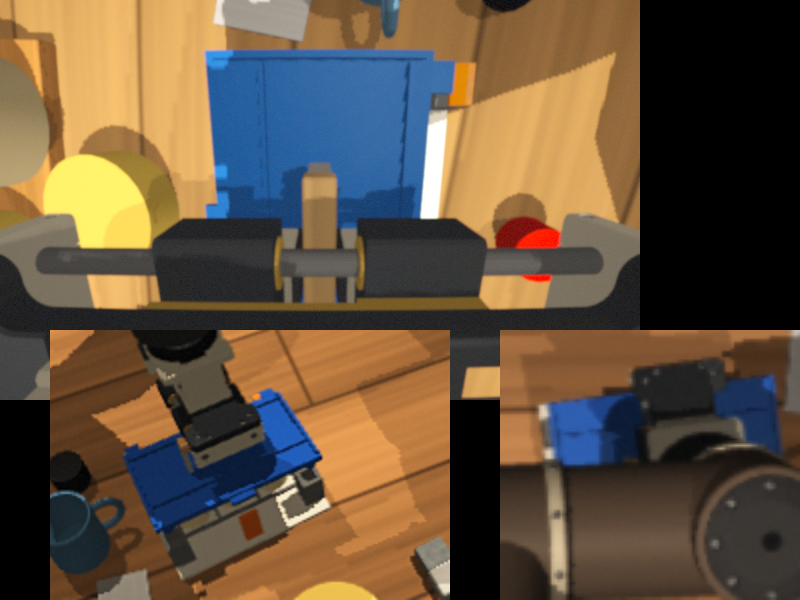

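In the wrist view toe0 spans (433–454, 62–96), and the keeper0 roof behind it spans (452–475, 62–107). I'll compare these with the predictions and correct the small 1° roll.

```bash
python3 - <<'E'
from h import *
import pickle
o,s,t,c=pickle.load(open('w6.pkl','rb'))
L=lambda P,low=LOW: Ro.from_euler('z',low[2],degrees=True).apply(np.array(P)/1000.)+[low[0],low[1],0]
print('roof outer corners pred',proj(s,L([[-86,-107,69],[-86,-79,69]]),o).round(1).tolist())
R=Ro.from_euler('xyz',o['orientation'],degrees=True)
U=lambda P: o['tool_pos']+R.apply(np.array([[-p[1],-p[0],227.1-p[2]] for p in P])/1000.)
print('toe tip pred',proj(s,U([[-79,-102,21],[-79,-84,21],[-65,-107,24],[65,-107,24],[0,-43,74]]),o).round(1).tolist())
cv2.imwrite('pics/w7.png',cv2.resize(s['color'][40:120,390:490,::-1],None,fx=6,fy=6,interpolation=cv2.INTER_CUBIC))
E
```

```text
roof outer corners pred [[475.7, 63.3], [471.5, 105.9]]
toe tip pred [[455.4, 59.1], [452.5, 91.6], [434.1, 48.2], [203.5, 48.1], [318.7, 175.2]]
```

View pics/w7.png

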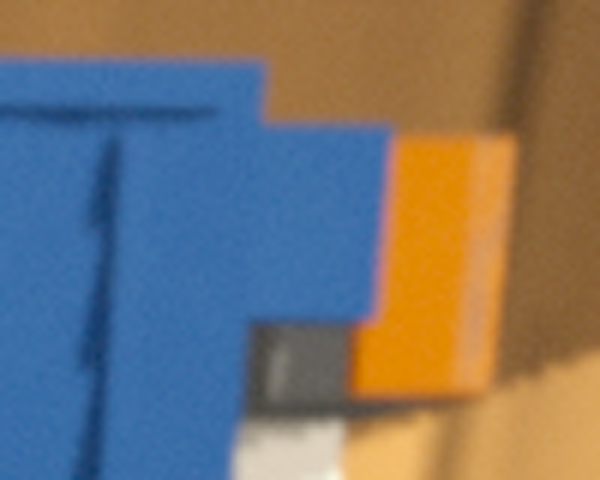

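The roof matches the prediction within 0.7 px, so the lower rack pose is good. The upper rack sits 1.1 mm toward +y in the grip, so I'll compensate for that.

```bash
python3 - <<'E'
from h import *
e=rows(toe(-64,72,9,-1.1),-84.3,-1,tilt=9);print(e[0])
e=rows(toe(-64,60,9,-1.1),-84.3,-1,tilt=9,start=e);print(e[0])
e=rows(toe(-79,57,9,-1.1),-84.3,-1,tilt=9,start=e);print(e[0])
E
```

```text
[-1,0.076,0.115,0.493,0.016,-0.086,0.003]
[-1,0.081,0.116,0.492,0.016,-0.086,0.003]
[ 0.49650724 -0.18948123  0.29285933]
[-1,0.0,0.075,0.474,0.0,0.0,0.0]
[ 0.49650724 -0.18948123  0.28085933]
[-1,-0.0,0.611,0.025,0.0,0.0,0.0]
[ 0.48158141 -0.19097103  0.27785933]
```

```bash
python3 -m handwheel '[[-1,0.08,0.12,0.49,0.02,-0.09,0],[-1,0.08,0.12,0.49,0.02,-0.09,0],[-1,0,0,0,0,0,0]]'; python3 -m handwheel '[[-1,0,0.04,0.24,0,0,0],[-1,0,0.04,0.24,0,0,0],[-1,0,0,0,0,0,0]]'; python3 - <<'E'
from h import *
import pickle
o=get_obs();print(o['tool_pos'],o['orientation'],o['force'],o['moment'])
e=rows(toe(-64,58,9,-1.1),-84.3,-1,tilt=9);print(e[0])
s=snapshot('wrist');c=snapshot('scene');pickle.dump((o,s,c),open('w8.pkl','wb'))
L=lambda P,low=LOW: Ro.from_euler('z',low[2],degrees=True).apply(np.array(P)/1000.)+[low[0],low[1],0]
R=Ro.from_euler('xyz',o['orientation'],degrees=True)
U=lambda P: o['tool_pos']+R.apply(np.array([[-p[1]-1.1*0+ -0,-p[0],227.1-p[2]] for p in P])/1000.)
Q=U([[-79,-93,16],[-79,93,16],[55,-93,0],[55,93,0],[74,0,16],[-46,70,0],[-46,-70,0]])
print('lower-frame mm (y add 1.1):',(Ro.from_euler('z',-LOW[2],degrees=True).apply(Q-[LOW[0],LOW[1],0])*1000).round(1).tolist())
E
```

```text
clock: 20.32
tool_pos: [0.4966, -0.1887, 0.2917]
orientation: [-171.0, 0.1, -84.2]
force: [-0.4, -0.3, -5.2]
opening: 0.0157
gripper_force: 30.0
clock: 20.7
tool_pos: [0.4969, -0.1888, 0.2807]
orientation: [-170.9, 0.0, -84.1]
force: [0.3, -0.0, -5.1]
opening: 0.0158
gripper_force: 30.0
[ 0.49689667 -0.18879772  0.28072227] [-1.70906615e+02  2.30796716e-02 -8.41370056e+01] [ 0.26995157 -0.03786367 -5.06795445] [0.05841403 0.81410969 0.06210715]
[-1,0.026,0.03,0.071,-0.016,0.008,0.026]
[ 0.49650724 -0.18948123  0.27885933]
lower-frame mm (y add 1.1): [[-62.9, -93.5, 59.8], [-63.4, 92.5, 59.8], [71.9, -93.1, 65.1], [71.4, 92.9, 65.2], [87.9, -0.1, 84.0], [-28.3, 69.6, 49.2], [-27.9, -70.4, 49.2]]
```

```bash
python3 -m handwheel '[[-1,0.02,0.02,0.12,-0.01,0,0.02],[-1,0,0,0,0,0,0]]'; python3 -m handwheel '[[-1,0,0.24,0.01,0,0,0],[-1,0,0,0,0,0,0]]';  python3 - <<'E'
from h import *
o=get_obs();print(o['tool_pos'],o['orientation'],o['force'],o['moment'])
R=Ro.from_euler('xyz',o['orientation'],degrees=True)
U=lambda P: o['tool_pos']+R.apply(np.array([[-p[1]-1.1,-p[0],227.1-p[2]] for p in P])/1000.)
Q=U([[-79,-93,16],[-79,93,16],[55,-93,0],[55,93,0]])
print((Ro.from_euler('z',-LOW[2],degrees=True).apply(Q-[LOW[0],LOW[1],0])*1000).round(1).tolist())
rows(toe(-79,56.8,9,-1.1),-84.3,-1,tilt=9)
E
```

```text
clock: 21.05
tool_pos: [0.4971, -0.1894, 0.2781]
orientation: [-170.9, 0.0, -84.3]
force: [0.6, -0.1, -5.6]
opening: 0.0156
gripper_force: 30.0
clock: 21.3
tool_pos: [0.4907, -0.19, 0.277]
orientation: [-170.9, 0.0, -84.3]
force: [0.3, -0.0, -4.4]
opening: 0.0157
gripper_force: 30.0
[ 0.4906813  -0.19000534  0.27696919] [-1.70929413e+02  4.23192951e-02 -8.42715787e+01] [ 0.30836324 -0.00569095 -4.36405503] [-0.03095314  0.80105994  0.06655583]
[[-69.5, -92.8, 56.0], [-69.6, 93.2, 56.1], [65.3, -92.7, 61.3], [65.2, 93.3, 61.4]]
[-1,0.002,0.357,-0.085,-0.012,0.008,0.004]
```

```bash
python3 -m handwheel '[[-1,0,0.18,-0.05,0,0,0],[-1,0,0,0,0,0,0]]'; python3 -m handwheel '[[-1,0,0.16,-0.03,0,0,0],[-1,0,0,0,0,0,0]]';  python3 - <<'E'
from h import *
o=get_obs();print(o['force'],o['moment'])
R=Ro.from_euler('xyz',o['orientation'],degrees=True)
U=lambda P: o['tool_pos']+R.apply(np.array([[-p[1]-1.1,-p[0],227.1-p[2]] for p in P])/1000.)
Q=U([[-79,-93,16],[-79,93,16],[55,-93,0],[55,93,0]])
print((Ro.from_euler('z',-LOW[2],degrees=True).apply(Q-[LOW[0],LOW[1],0])*1000).round(1).tolist())
E
```

```text
clock: 21.55
tool_pos: [0.4863, -0.1905, 0.2776]
orientation: [-170.9, 0.0, -84.3]
force: [-0.3, 1.1, -4.7]
opening: 0.016
gripper_force: 30.0
clock: 21.8
tool_pos: [0.4823, -0.1909, 0.2777]
orientation: [-170.9, 0.0, -84.3]
force: [0.1, 0.3, -4.3]
opening: 0.0158
gripper_force: 30.0
[ 0.12387314  0.29589196 -4.30867855] [ 0.00247217  0.79465638 -0.01240735]
[[-77.9, -92.9, 56.7], [-78.0, 93.1, 56.8], [56.9, -92.8, 62.0], [56.8, 93.2, 62.2]]
```

No contact forces so far, and the toes are in the slots by measurement. Next I'll rotate about the toe tips to lower the far side.

```bash
python3 - <<'E'
from h import *
e=None
for t in (8,7,6,5,4,3,2,1,0): e=rows(toe(-78.7,56.5,t,-1.1),-84.3,-1,tilt=t,start=e)
E
```

```text
[-1,0.001,-0.129,0.066,-0.18,0.007,0.004]
[-1,0.0,-0.147,0.056,-0.167,0.0,0.0]
[-1,0.0,-0.147,0.056,-0.167,0.0,-0.0]
[-1,0.0,-0.147,0.056,-0.167,-0.0,-0.0]
[-1,0.0,-0.147,0.056,-0.167,-0.0,0.0]
[-1,-0.0,-0.147,0.056,-0.167,-0.0,0.0]
[-1,0.0,-0.147,0.056,-0.167,0.0,-0.0]
[-1,0.0,-0.147,0.056,-0.167,0.0,-0.0]
[-1,-0.0,-0.147,0.056,-0.167,0.0,0.0]
```

```bash
cat > st.py <<'E'
from h import *
o=get_obs();print('F',o['force'].round(1),'M',o['moment'].round(2))
R=Ro.from_euler('xyz',o['orientation'],degrees=True)
Q=o['tool_pos']+R.apply(np.array([[-p[1]-1.1,-p[0],227.1-p[2]] for p in [[-79,-93,16],[-79,93,16],[55,-93,0],[55,93,0],[74,0,16]]])/1000.)
print((Ro.from_euler('z',-LOW[2],degrees=True).apply(Q-[LOW[0],LOW[1],0])*1000).round(1).tolist())
E
python3 -m handwheel '[[-1,0,-0.13,0.06,-0.18,0,0],[-1,0,-0.147,0.056,-0.167,0,0],[-1,0,0,0,0,0,0]]'; python3 st.py; python3 -m handwheel '[[-1,0,-0.147,0.056,-0.167,0,0],[-1,0,0,0,0,0,0]]'; python3 st.py
```

```text
clock: 22.18
tool_pos: [0.4905, -0.19, 0.2756]
orientation: [-173.0, 0.0, -84.2]
force: [0.2, 0.3, -5.4]
opening: 0.0156
gripper_force: 30.0
F [ 0.2  0.3 -5.4] M [-0.    0.59  0.03]
[[-77.7, -92.9, 56.4], [-77.9, 93.1, 56.5], [57.3, -92.8, 56.8], [57.1, 93.2, 56.9], [74.1, 0.2, 75.0]]
clock: 22.42
tool_pos: [0.4941, -0.1897, 0.2747]
orientation: [-174.0, 0.0, -84.3]
force: [0.6, 0.8, -4.2]
opening: 0.0157
gripper_force: 30.0
F [ 0.6  0.8 -4.2] M [-0.01  0.56  0.02]
[[-77.9, -92.9, 56.5], [-78.1, 93.1, 56.6], [57.0, -92.8, 54.6], [56.9, 93.2, 54.7], [74.2, 0.2, 72.5]]
```

```bash
python3 -m handwheel '[[-1,0,-0.1,0.05,-0.167,0,0],[-1,0,0,0,0,0,0]]'; python3 st.py; python3 -m handwheel '[[-1,0,-0.12,0.05,-0.167,0,0],[-1,0,0,0,0,0,0]]'; python3 st.py
```

```text
clock: 22.68
tool_pos: [0.4965, -0.1895, 0.2738]
orientation: [-175.0, 0.0, -84.3]
force: [-0.0, -1.1, -5.3]
opening: 0.0158
gripper_force: 30.0
F [-0.  -1.1 -5.3] M [ 0.04  0.39 -0.01]
[[-79.3, -92.9, 56.6], [-79.4, 93.1, 56.7], [55.6, -92.8, 52.3], [55.5, 93.2, 52.4], [73.1, 0.2, 69.9]]
clock: 22.92
tool_pos: [0.4997, -0.1891, 0.2729]
orientation: [-176.0, 0.0, -84.3]
force: [-0.3, -0.4, -5.2]
opening: 0.0159
gripper_force: 30.0
F [-0.3 -0.4 -5.2] M [0.02 0.3  0.01]
[[-79.8, -92.9, 56.7], [-80.0, 93.1, 56.8], [54.9, -92.8, 50.1], [54.8, 93.2, 50.2], [72.7, 0.2, 67.4]]
```

```bash
python3 -m handwheel '[[-1,0,-0.16,0.056,-0.167,0,0],[-1,0,0,0,0,0,0]]'; python3 st.py; python3 -m handwheel '[[-1,0,-0.155,0.056,-0.167,0,0],[-1,0,0,0,0,0,0]]'; python3 st.py
```

```text
clock: 23.18
tool_pos: [0.5036, -0.1889, 0.2723]
orientation: [-177.0, 0.0, -84.2]
force: [-5.6, -0.2, 3.8]
opening: 0.0155
gripper_force: 30.0
F [-5.6 -0.2  3.8] M [0.18 1.59 0.13]
[[-79.8, -93.1, 57.3], [-79.9, 92.9, 57.4], [54.9, -93.0, 48.3], [54.7, 93.0, 48.3], [72.9, 0.0, 65.3]]
clock: 23.42
tool_pos: [0.5074, -0.1886, 0.2719]
orientation: [-178.0, -0.0, -84.2]
force: [-8.1, 0.3, 10.3]
opening: 0.0159
gripper_force: 30.0
F [-8.1  0.3 10.3] M [0.36 2.33 0.07]
[[-79.6, -93.3, 58.2], [-79.8, 92.7, 58.2], [54.9, -93.1, 46.9], [54.7, 92.9, 46.9], [73.2, -0.1, 63.6]]
```

```bash
python3 -m handwheel '[[0,0,0,0,0,0,0],[0,0,0,0,0,0,0],[0,0,0,0,0,0,0],[0,0,0,-0.8,0,0,0],[0,0,0,-1,0,0,0]]'; python3 -m handwheel '[[-1,0,0,-1,-0.33,0,0],[-1,0,0,0,0,0,0]]';python3 - <<'E'
from h import *
e=rows([.5621,-.1818,.345],-84.3,-1)
print();e=rows([.5621,-.1818,.250],-84.3,-1,start=e)
E
```

```text
clock: 24.05
tool_pos: [0.5059, -0.1885, 0.3156]
orientation: [-178.1, 0.0, -84.3]
force: [0.1, -0.5, 0.1]
opening: 0.0436
gripper_force: 0.0
clock: 24.3
tool_pos: [0.5059, -0.1887, 0.3426]
orientation: [-179.8, -0.0, -84.2]
force: [-0.0, 0.2, -1.5]
opening: 0.0293
gripper_force: 0.0
[-1,-0.016,-0.755,-0.029,-0.013,-0.001,0.003]
[-1,-0.017,-0.755,-0.03,-0.013,-0.001,0.003]
[-1,-0.017,-0.755,-0.032,-0.013,-0.001,0.003]

[-1,0.0,-0.0,0.95,0.0,0.0,0.0]
[-1,0.0,-0.0,0.95,0.0,0.0,0.0]
[-1,0.0,-0.0,0.95,0.0,0.0,0.0]
[-1,0.0,-0.0,0.95,0.0,0.0,0.0]
```

```bash
python3 -m handwheel '[[-1,0,-0.75,0,0,0,0],[-1,-0.03,-0.75,0,0,0,0],[-1,-0.03,-0.75,0,0,0,0],[-1,0,0,0.9,0,0,0],[-1,0,0,0.9,0,0,0]]'; python3 -m handwheel '[[-1,0,0,0.9,0,0,0],[-1,0,0,0.6,0,0,0],[-1,0,0,0,0,0,0]]'; python3 -m handwheel '[[-1,0,0,0.15,0,0,0],[-1,0,0,0,0,0,0]]'
```

```text
clock: 24.92
tool_pos: [0.562, -0.1812, 0.2943]
orientation: [-180.0, 0.0, -84.2]
force: [-0.2, -0.4, 0.1]
opening: 0.0004
gripper_force: 0.0
clock: 25.3
tool_pos: [0.5609, -0.1814, 0.2567]
orientation: [179.9, 0.0, -84.3]
force: [0.1, -1.1, -0.3]
opening: 0.0005
gripper_force: 0.0
clock: 25.55
tool_pos: [0.561, -0.1815, 0.2548]
orientation: [-179.9, 0.0, -84.3]
force: [-0.2, 0.5, -0.1]
opening: 0.0004
gripper_force: 0.0
```

```bash
for i in 1; do python3 -m handwheel '[[-1,0,0,0.12,0,0,0],[-1,0,0,0.0,0,0,0]]'; python3 -m handwheel '[[-1,0,0,0.1,0,0,0],[-1,0,0,0,0,0,0]]';python3 -m handwheel '[[-1,0,0,0.08,0,0,0],[-1,0,0,0,0,0,0]]'; done | grep -E 'tool_pos|force: \['
```

```text
tool_pos: [0.5607, -0.1815, 0.2515]
force: [-0.1, 0.2, 0.1]
tool_pos: [0.5609, -0.1816, 0.2499]
force: [-2.9, 1.5, 7.7]
tool_pos: [0.5609, -0.1816, 0.248]
force: [-0.6, -0.4, -0.1]
```

```bash
(python3 -m handwheel '[[-1,0,0,0.06,0,0,0],[-1,0,0,0.0,0,0,0]]'; python3 -m handwheel '[[-1,0,0,0.06,0,0,0],[-1,0,0,0,0,0,0]]';python3 -m handwheel '[[-1,0,0,0.06,0,0,0],[-1,0,0,0,0,0,0]]') | grep -E 'tool_pos|force: \['
```

```text
tool_pos: [0.5609, -0.1814, 0.2453]
force: [-0.4, 0.7, 1.9]
tool_pos: [0.561, -0.1815, 0.2441]
force: [-0.5, 1.2, 5.0]
tool_pos: [0.5609, -0.1815, 0.2424]
force: [-0.7, 1.3, 3.8]
```

```bash
(python3 -m handwheel '[[-1,0,0,0.06,0,0,0],[-1,0,0,0.0,0,0,0]]'; python3 -m handwheel '[[-1,0,0,0.05,0,0,0],[-1,0,0,0,0,0,0]]';python3 -m handwheel '[[-1,0,0,0.04,0,0,0],[-1,0,0,0,0,0,0]]') | grep -E 'tool_pos|force: \['
```

```text
tool_pos: [0.5609, -0.1814, 0.2423]
force: [-4.2, 2.6, 17.3]
tool_pos: [0.5608, -0.1814, 0.2423]
force: [-9.0, 6.4, 26.1]
tool_pos: [0.5608, -0.1814, 0.2422]
force: [-12.3, 6.9, 34.7]
```

The strip hit a hard stop at 64 mm, the home height, under 35 N. I'll retreat and check the clip and the level numerically.

```bash
python3 -m handwheel '[[-1,0,0,-0.5,0,0,0],[-1,0,0,-1,0,0,0],[-1,0,0,-1,0,0,0],[-1,0,0,-1,0,0,0],[-1,-0.5,0,-0.8,0,0,0]]' >/dev/null; python3 -m handwheel '[[-1,-1,0,-0.5,0,0,0],[-1,-1,0,-0.5,0,0,0],[-1,-1,0,0,0,0,0],[-1,-1,0,0,0,0,0],[-1,-1,0,0,0,0,0]]' >/dev/null;  python3 -m handwheel '[[-1,-1,0,0,0,0,0],[-1,-1,0,0,0,0,0],[-1,-1,0,0,0,0,0],[-1,-1,0,0,0,0,0],[-1,-1,0,0,0,0,0]]'
python3 - <<'E'
from h import *
import pickle
o,d=pickle.load(open('s0.pkl','rb'))
L=lambda P: Ro.from_euler('z',LOW[2],degrees=True).apply(np.array(P)/1000.)+[LOW[0],LOW[1],0]
def blobs(s,near):
    h=cv2.cvtColor(s['color'],cv2.COLOR_RGB2HSV); m=cv2.inRange(h,(3,150,110),(20,255,255))
    p=proj(s,L(near))
    out=[]
    for q in p:
        w=m[int(q[1])-11:int(q[1])+12,int(q[0])-11:int(q[0])+12]; n,l,st,ce=cv2.connectedComponentsWithStats(w)
        out.append([(ce[i]+np.array([int(q[0])-11,int(q[1])-11])).round(2).tolist()+[int(st[i,4])] for i in range(1,n) if st[i,4]>8])
    return p.round(1).tolist(),out
cur={}
for n in ('top','scene'):
    s=snapshot(n); cur[n]=s
    print(n,'before',blobs(d[n],[[78,0,72]])); print(n,'after',blobs(s,[[78,0,72]]))
    # clip outward 0.08rad shift in px
    print('px shift for 5mm outward',(proj(s,L([[83,0,72]]))-proj(s,L([[78,0,72]]))).round(2))
    # blue-rack predicted points if home
    print('pred board corners/bar',proj(s,L([[65,107,64],[65,-107,64],[-65,107,64],[-65,-107,64],[0,43,114],[0,-43,114],[74,15,61],[74,-15,61]])).round(1).tolist())
pickle.dump(cur,open('fin.pkl','wb'))
E
```

```text
clock: 29.68
tool_pos: [0.5342, 0.0804, 0.3707]
orientation: [180.0, 0.0, -84.3]
force: [-0.8, 0.7, 0.4]
opening: 0.0004
gripper_force: 0.0
top before ([[380.3, 200.7]], [[[379.38, 194.73, 273]]])
top after ([[380.3, 200.7]], [[[380.56, 201.56, 27]]])
px shift for 5mm outward [[-0.23 -1.7 ]]
pred board corners/bar [[344.4, 209.9], [416.5, 200.9], [350.1, 254.1], [422.5, 244.8], [370.9, 228.7], [400.9, 224.9], [375.0, 203.0], [385.1, 201.8]]
scene before ([[258.5, 241.6]], [[[258.65, 241.75, 20]]])
scene after ([[258.5, 241.6]], [[[258.43, 241.81, 21]]])
px shift for 5mm outward [[0.83 1.57]]
pred board corners/bar [[294.9, 221.1], [216.9, 258.0], [273.3, 185.3], [199.0, 218.2], [259.0, 202.1], [227.0, 216.5], [263.9, 239.9], [252.9, 245.1]]
```

```bash
python3 - <<'E'
from h import *
import pickle
cur=pickle.load(open('fin.pkl','rb')); s0=pickle.load(open('s0.pkl','rb'))[1]
L=lambda P: Ro.from_euler('z',LOW[2],degrees=True).apply(np.array(P)/1000.)+[LOW[0],LOW[1],0]
# blue silhouette: best rigid pose (x,y,yaw,z,pitch) of a board model by IoU against the blue mask, both cameras
pts=[[65,107,24],[65,-107,24],[-65,-107,24],[-65,107,24],[65,107,16],[65,-107,16],[-65,-107,16],[-65,107,16]]
M={}
for n in cur:
    h=cv2.cvtColor(cur[n]['color'],cv2.COLOR_RGB2HSV); m=cv2.inRange(h,(105,120,40),(125,255,255))
    p=proj(cur[n],L(np.array(pts)+[0,0,40])); lo=(p.min(0)-15).astype(int); hi=(p.max(0)+15).astype(int); k=np.zeros_like(m); k[lo[1]:hi[1],lo[0]:hi[0]]=1
    m=m*k; nn,l,st,ce=cv2.connectedComponentsWithStats(m); m=(l==1+st[1:,4].argmax()).astype(np.uint8)
    m=cv2.morphologyEx(cv2.copyMakeBorder(m,0,0,0,0,0),cv2.MORPH_OPEN,np.ones((5,5)))
    hull=cv2.convexHull(cv2.findContours(m,0,1)[0][0]); f=np.zeros_like(m); cv2.fillPoly(f,[hull],1); M[n]=f
    print(n,'obs hull approx',cv2.approxPolyDP(hull,2,True)[:,0].tolist())
def model(n,tilt):
    a=np.radians(tilt);q=np.array(pts,float)-[-79,0,16]
    q=np.c_[np.cos(a)*q[:,0]-np.sin(a)*q[:,2],q[:,1],np.sin(a)*q[:,0]+np.cos(a)*q[:,2]]+[-79,0,56]
    p=proj(cur[n],L(q)); f=np.zeros((400,640),np.uint8); cv2.fillPoly(f,[cv2.convexHull((p*16+8).astype(np.int32))],1,shift=4); return f
for t in (0,1,2,3,4): print(t,[round(float((model(n,t)&M[n]).sum()/(model(n,t)|M[n]).sum()),3) for n in cur])
E
```

```text
top obs hull approx [[416, 202], [422, 245], [351, 254], [346, 211], [376, 205]]
scene obs hull approx [[273, 186], [291, 216], [292, 223], [254, 242], [216, 256], [201, 222], [201, 216]]
0 [0.97, 0.907]
1 [0.971, 0.919]
2 [0.971, 0.924]
3 [0.971, 0.938]
4 [0.964, 0.93]
```

The clip blob is back where it was at the start, but the silhouette fit is inconclusive. A light touch on the strip will tell whether the rack stayed down.

```bash
python3 - <<'E'
from h import *
e=rows([.556,-.122,.32],-84.3,-1)
E
```

```text
[-1,0.909,-0.004,0.225,0.0,0.001,0.002]
[-1,0.908,-0.004,0.225,0.0,0.001,0.002]
[-1,0.908,-0.004,0.225,0.0,0.001,0.002]
[-1,0.908,-0.005,0.225,0.0,0.001,0.002]
[-1,0.908,-0.005,0.225,0.0,0.001,0.002]
[-1,0.908,-0.005,0.226,0.0,0.001,0.002]
[-1,0.908,-0.005,0.226,0.0,0.001,0.002]
[-1,0.908,-0.006,0.226,0.0,0.001,0.002]
[-1,0.908,-0.006,0.226,0.0,0.001,0.002]
```

```bash
(python3 -m handwheel '[[-1,0.91,0,0.22,0,0,0],[-1,0.91,0,0.22,0,0,0],[-1,0.91,0,0.22,0,0,0],[-1,0.91,0,0.22,0,0,0],[-1,0.91,0,0.22,0,0,0]]'; python3 -m handwheel '[[-1,0.91,0,0.22,0,0,0],[-1,0.91,0,0.22,0,0,0],[-1,0.91,0,0.22,0,0,0],[-1,0.91,0,0.22,0,0,0]]' ; python3 -m handwheel '[[-1,0,0,0.9,0,0,0],[-1,0,0,0.9,0,0,0],[-1,0,0,0.7,0,0,0],[-1,0,0,0.2,0,0,0],[-1,0,0,0,0,0,0]]'; python3 -m handwheel '[[-1,0,0,0.1,0,0,0],[-1,0,0,0,0,0,0]]') | grep -E 'tool_pos|force: \['
```

```text
tool_pos: [0.5457, -0.0348, 0.3431]
force: [0.2, 0.0, -0.4]
tool_pos: [0.5547, -0.1254, 0.321]
force: [0.1, 0.2, -0.1]
tool_pos: [0.555, -0.1243, 0.254]
force: [0.1, -0.0, 0.2]
tool_pos: [0.5551, -0.124, 0.2521]
force: [0.3, -0.0, -0.3]
```

```bash
(python3 -m handwheel '[[-1,0,0,0.08,0,0,0],[-1,0,0,0,0,0,0]]';python3 -m handwheel '[[-1,0,0,0.06,0,0,0],[-1,0,0,0,0,0,0]]';python3 -m handwheel '[[-1,0,0,0.04,0,0,0],[-1,0,0,0,0,0,0]]') | grep -E 'tool_pos|force: \['
```

```text
tool_pos: [0.5549, -0.124, 0.2497]
force: [-0.2, 0.2, -0.4]
tool_pos: [0.555, -0.124, 0.248]
force: [0.2, -0.8, -0.5]
tool_pos: [0.555, -0.124, 0.247]
force: [0.2, -0.2, 0.5]
```

```bash
(python3 -m handwheel '[[-1,0,0,0.1,0,0,0],[-1,0,0,0,0,0,0]]';python3 -m handwheel '[[-1,0,0,0.05,0,0,0],[-1,0,0,0,0,0,0]]';python3 -m handwheel '[[-1,0,0,0.05,0,0,0],[-1,0,0,0,0,0,0]]') | grep -E 'tool_pos|force: \['
```

```text
tool_pos: [0.5549, -0.124, 0.2444]
force: [-0.3, 1.1, 1.2]
tool_pos: [0.555, -0.124, 0.2433]
force: [-0.5, -0.4, -0.7]
tool_pos: [0.5551, -0.124, 0.2425]
force: [-0.4, 0.1, 3.5]
```

First contact is at the home height (about 64 mm), so the rack is latched and down. I'll retreat and hand in.

```bash
python3 -m handwheel '[[-1,0,0,-0.6,0,0,0],[-1,0,0,-1,0,0,0],[-1,0,0,-1,0,0,0],[-1,0,0,-1,0,0,0],[-1,-0.5,0,-0.8,0,0,0]]' >/dev/null; python3 -m handwheel '[[-1,-1,0,-0.5,0,0,0],[-1,-1,0,-0.5,0,0,0],[-1,-1,0,0,0,0,0],[-1,-1,0,0,0,0,0],[-1,0,0,0,0,0,0]]'; python3 -c "
from plant import *
print(close_job())"
```

```text
clock: 34.52
tool_pos: [0.5435, -0.0111, 0.3783]
orientation: [-179.9, 0.0, -84.1]
force: [-0.0, 0.2, 0.4]
opening: 0.0005
gripper_force: 0.0
the job is handed in; nothing more can be done
None
```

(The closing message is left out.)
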